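# Put the office stamps back in the tray by size

### The job

Put the four self-inking stamps away in the stamp tray in order of size, one to a bay: the largest in the bay beside the ink bottle, then the next smaller each time, down to the smallest beside the clip pot. Stand each one upright in the middle of its bay with its long side along the row, and leave the ink bottle and the clip pot where they stand.

Things in the scene. Friction and masses are not known exactly. Their poses are not given: they have to be found in the camera images.
- stamp_black_center (a point): Centre, half-way up, of the largest self-inking stamp: upright block 54 mm long (its y), 36 mm deep (its x), 92 mm tall (z up), black pressing cap with flat parallel sides over its upper 56 %, white index card on top, dark skirt below. The underside lies 46 mm below this point. Loose, stands upright on the desk at the start, turned at any angle. Easily pinched from above across the 36 mm depth, near its top.
- stamp_blue_center (a point): Centre, half-way up, of the second largest self-inking stamp: upright block 47 mm long (its y), 31 mm deep (its x), 80 mm tall (z up), blue pressing cap with flat parallel sides over its upper 56 %, white index card on top, dark skirt below. The underside lies 40 mm below this point. Loose, stands upright on the desk at the start, turned at any angle. Easily pinched from above across the 31 mm depth, near its top.
- stamp_red_center (a point): Centre, half-way up, of the third largest self-inking stamp: upright block 40 mm long (its y), 27 mm deep (its x), 68 mm tall (z up), red pressing cap with flat parallel sides over its upper 56 %, white index card on top, dark skirt below. The underside lies 34 mm below this point. Loose, stands upright on the desk at the start, turned at any angle. Easily pinched from above across the 27 mm depth, near its top.
- stamp_green_center (a point): Centre, half-way up, of the smallest self-inking stamp: upright block 32 mm long (its y), 22 mm deep (its x), 56 mm tall (z up), green pressing cap with flat parallel sides over its upper 56 %, white index card on top, dark skirt below. The underside lies 28 mm below this point. Loose, stands upright on the desk at the start, turned at any angle. Easily pinched from above across the 22 mm depth, near its top.
- bay1: Bay 1 of 4 of the fixed black stamp tray, counted from the tray's +y end; origin at the centre of the bay's grey floor pad, on its top face (7 mm above the desk). y runs along the row towards bay 1, x across it. Inside 70 mm along the row, 58 mm across; dividers 12 mm and outer walls 14 mm above the desk, 3 mm thick; pitch 73 mm.
- bay2: Bay 2 of 4 of the fixed black stamp tray, counted from the tray's +y end; origin at the centre of the bay's grey floor pad, on its top face (7 mm above the desk). y runs along the row towards bay 1, x across it. Inside 70 mm along the row, 58 mm across; dividers 12 mm and outer walls 14 mm above the desk, 3 mm thick; pitch 73 mm.
- bay3: Bay 3 of 4 of the fixed black stamp tray, counted from the tray's +y end; origin at the centre of the bay's grey floor pad, on its top face (7 mm above the desk). y runs along the row towards bay 1, x across it. Inside 70 mm along the row, 58 mm across; dividers 12 mm and outer walls 14 mm above the desk, 3 mm thick; pitch 73 mm.
- bay4: Bay 4 of 4 of the fixed black stamp tray, counted from the tray's +y end; origin at the centre of the bay's grey floor pad, on its top face (7 mm above the desk). y runs along the row towards bay 1, x across it. Inside 70 mm along the row, 58 mm across; dividers 12 mm and outer walls 14 mm above the desk, 3 mm thick; pitch 73 mm.
- ink_bottle: Small violet bottle of stamp ink, white nozzle cap and label, 27 mm diameter, 70 mm tall, loose, in the small well at one end of the tray (either end); origin at the centre of its underside.
- clip_pot: Low orange paper-clip pot with a black ring and steel clips on top, 29 mm diameter, 29 mm tall, loose, in the well at the other end of the tray; origin at the centre of its underside.
There are look-alikes about, which are no part of the job. Leave any yellow look-alike of the part that bears stamp_blue_center alone.

How it is judged:
At the end, for the whole second after the job is handed in: From the ink bottle's end black, blue, red, green stamp, one per bay: centre within 15 mm of the bay centre in plan, on its floor, upright within 0.1 rad, long side along the row within 0.3 rad, at rest; bottle and pot upright, within 20 mm of where they stood (((y of ink_bottle in the frame of bay1 above 0 m and horizontal distance between stamp_black_center and bay1 below 0.015 m and z of stamp_black_center in the frame of bay1 between 0.04 and 0.051 m and angle between the y axis of stamp_black_center and the y axis of bay1, either way round below 0.3 rad and horizontal distance between stamp_blue_center and bay2 below 0.015 m and z of stamp_blue_center in the frame of bay2 between 0.034 and 0.045 m and angle between the y axis of stamp_blue_center and the y axis of bay2, either way round below 0.3 rad and horizontal distance between stamp_red_center and bay3 below 0.015 m and z of stamp_red_center in the frame of bay3 between 0.028 and 0.039 m and angle between the y axis of stamp_red_center and the y axis of bay3, either way round below 0.3 rad and horizontal distance between stamp_green_center and bay4 below 0.015 m and z of stamp_green_center in the frame of bay4 between 0.022 and 0.033 m and angle between the y axis of stamp_green_center and the y axis of bay4, either way round below 0.3 rad) or (y of ink_bottle in the frame of bay1 below 0 m and horizontal distance between stamp_black_center and bay4 below 0.015 m and z of stamp_black_center in the frame of bay4 between 0.04 and 0.051 m and angle between the y axis of stamp_black_center and the y axis of bay4, either way round below 0.3 rad and horizontal distance between stamp_blue_center and bay3 below 0.015 m and z of stamp_blue_center in the frame of bay3 between 0.034 and 0.045 m and angle between the y axis of stamp_blue_center and the y axis of bay3, either way round below 0.3 rad and horizontal distance between stamp_red_center and bay2 below 0.015 m and z of stamp_red_center in the frame of bay2 between 0.028 and 0.039 m and angle between the y axis of stamp_red_center and the y axis of bay2, either way round below 0.3 rad and horizontal distance between stamp_green_center and bay1 below 0.015 m and z of stamp_green_center in the frame of bay1 between 0.022 and 0.033 m and angle between the y axis of stamp_green_center and the y axis of bay1, either way round below 0.3 rad)) and angle between each of stamp_black_center, stamp_blue_center, stamp_red_center, stamp_green_center's own z axis and vertical below 0.1 rad and linear speed of each of stamp_black, stamp_blue, stamp_red, stamp_green below 0.02 m/s and distance of each of ink_bottle, clip_pot from where it was at the start of the episode below 0.02 m and angle between each of ink_bottle, clip_pot's own z axis and vertical below 0.2 rad); the robot touches nothing.
It fails at once if the ink bottle or the clip pot is displaced (distance of any of ink_bottle, clip_pot from where it was at the start of the episode above 0.03 m).
It also fails if it takes over 96 s, if anything falls off the work surface, if the arm or the gripper's body presses on something with over 40 N, if the wrist force passes 120 N, or if a joint passes its speed limit or range.

### The arm

A 7-joint arm with a two-finger parallel gripper is mounted at the origin on the work surface. World frame = base frame: x ahead of the robot, y to its left, z up, the work surface at z = 0. Lengths are in m, angles in rad, forces in N, time in s.
With the tool pointing down it reaches from about 0.4 to 0.9 m from the base axis. Payload 5.5 kg.
Tool frame: the origin (TCP) lies at the very end of the fingers, on their centre line; the grasp point (between the pads) lies 19 mm behind it (arm.grasp_offset is the distance from the TCP to the grasp point, in m); z points along the fingers, x is the direction in which the jaws open and shut, and the axes are right-handed (so a half turn about z gives the same grasp; the last joint's range is limited). The gripper opens to 92 mm and grips with 3 to 60 N. Pads are 19 mm wide; open, the fingers measure 130 mm over their backs; the gripper's body (75 mm by 190 mm) begins 47 mm behind the grasp point.
Start: joints at [1.368, 0.501, -0.427, 1.55, 0.221, 1.138, -0.21], TCP at [0.292, -0.581, 0.227] pointing down, gripper open.
Joint ranges: [-2.88, 2.88], [-0.31, 2.03], [-1.54, 1.56], [0.2, 2.42], [-1.41, 4.55], [0.19, 2.02], [-2.57, 2.57]. Speed limits (rad/s): [2.57, 2.57, 3.14, 3.14, 3.14, 3.14, 3.14].

### API

Orientations are given as a unit quaternion [w, x, y, z].
In Python, from rig import status, capture, camera_info, job, arm gives the robot as it stands.
- The arm moves only by the tool carry_out, never from a script. Its argument "plan" is a list of rows, each a list of 7 numbers: the shift along the world's x, y, z in mm, then the turn, a rotation vector about the world's x, y, z in rad, then the opening, from -1 (shut) to 1 (fully open), so that 0 is half open. A call has 1 to 10 rows; each row is the pose to reach, as a shift and turn from the pose commanded when the call began; what a row does not reach only later rows make up. A row lasts 1/12 s, in which the tool goes at most 41.7 mm and 7.16 degrees, less where a joint would pass 70% of its speed; a pose out of reach is approached as far as the arm can. A call with a gripper value outside its range is refused whole. The fingers move at their own pace and stop on an object; "squeeze" is the grip in N (left out, the last holds). Time passes only in rows, so rows that repeat a pose let the fingers close. It gives the time, the measured TCP pose, the force and the opening at its end, in the units of the state.
- status.state(): the state, without advancing time (a new reading comes with each control period).
- capture(name): name is "scene" or "top" or "wrist"; returns the picture (420x560x3 uint8, red, green, blue); there is no depth.
- camera_info(name): a dict with "camera_matrix" (3x3 intrinsics, pixels), "pose" (4x4, takes a point from camera to world coordinates). Camera axes: x right, y up, looking along -z (the intrinsics and any distortion apply to the point x, -y, -z); pixel columns grow to the right and rows downward; lengths in m; the calibration is good to about 2 mm. A picture is of the moment at which its call begins: read the wrist's pose just before it. camera_info takes no time and is no camera call; for the wrist camera it gives the pose at the moment of the call.
- job.hand_in(): hands the job in, once; it reports no verdict.
The state is a dict: "clock": time; "joint_positions": joint angles; "qvel": joint speeds; "tau": joint torques, N m; "tool_pos": TCP position; "eef_rot": TCP orientation; "ft_force": force on the tool from outside, world axes, zero at the start; "torque": the same for the moment, N m; "finger_gap": finger opening in m.
Only numpy, scipy, OpenCV 4.12 (cv2) and the standard library are available. Lean on these libraries where they do the work, as an engineer would, in place of code of your own. Each camera call takes 0.05 s, during which the arm holds its last target.

## Working session

There is one attempt and no reset: what is moved stays moved. The work goes in short steps, Python scripts to look and compute and a tool call to move; the robot and the scene stay as the last step left them, time stands still between calls to the robot, and variables do not carry over. Pictures are saved under pics/ and viewed, and the job is handed in when it is done.

Besides the shell and the picture viewer there is one more tool, called after "Request:" in YAML: its name, and indented under it one key for each argument. carry_out: Moves the arm, as the interface text tells. Its arguments: {"type":"object","properties":{"plan":{"type":"array"},"squeeze":{"type":"number"}},"required":["plan"]}

```bash
mkdir -p pics; python3 - <<'E'
from rig import status,capture,camera_info
import cv2
print(status.state())
for n in ("scene","top"):
    im=capture(n); cv2.imwrite(f"pics/{n}0.png",im[:,:,::-1]); i=camera_info(n); print(n,i)
E
```

```text
{'clock': 0.0, 'joint_positions': array([ 1.36817108,  0.50185048, -0.42675836,  1.5514448 ,  0.22086552,
        1.13828369, -0.21029118]), 'qvel': array([ 5.16354302e-04, -2.85508909e-04,  6.34461864e-04, -7.40064250e-05,
       -2.48361053e-04,  2.00896976e-03, -2.16276186e-04]), 'tau': array([-7.23170142e-04, -5.66597879e+01, -5.81702694e+00, -2.79113960e+01,
       -6.88200910e-02,  3.08796542e-02,  2.08284687e-04]), 'tool_pos': array([ 0.29156863, -0.5801647 ,  0.22567597]), 'eef_rot': array([-5.02794559e-04,  8.51238435e-01, -5.24778244e-01, -8.18019005e-04]), 'ft_force': array([1.02634969, 0.42216288, 0.09078639]), 'torque': array([ 0.0038797 , -0.01650196,  0.02687742]), 'finger_gap': 0.09163688352815294}
scene {'camera_matrix': array([[405.73131007,   0.        , 282.09567597],
       [  0.        , 405.73131007, 210.30382989],
       [  0.        ,   0.        ,   1.        ]]), 'pose': array([[-0.84125047, -0.31284043,  0.44094048,  0.88109095],
       [ 0.54064386, -0.48884186,  0.68464433,  0.55877943],
       [ 0.00136574,  0.81434913,  0.5803737 ,  0.53451956],
       [ 0.        ,  0.        ,  0.        ,  1.        ]])}
top {'camera_matrix': array([[481.09072842,   0.        , 283.28190844],
       [  0.        , 481.09072842, 210.81703322],
       [  0.        ,   0.        ,   1.        ]]), 'pose': array([[-0.01396589,  0.99908645, -0.04038837,  0.49246342],
       [-0.99982994, -0.01443999, -0.01147063,  0.0077867 ],
       [-0.01204336,  0.04022131,  0.99911821,  1.17996339],
       [ 0.        ,  0.        ,  0.        ,  1.        ]])}
```

View pics/scene0.png

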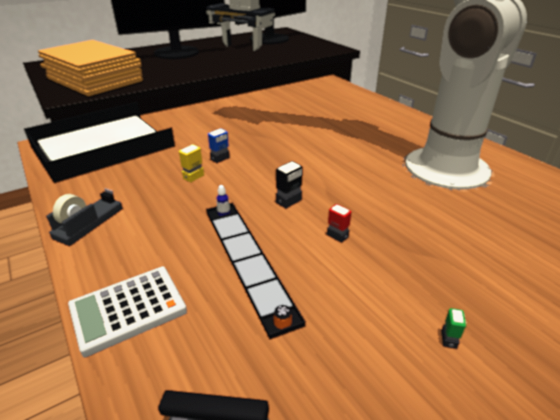

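View pics/top0.png

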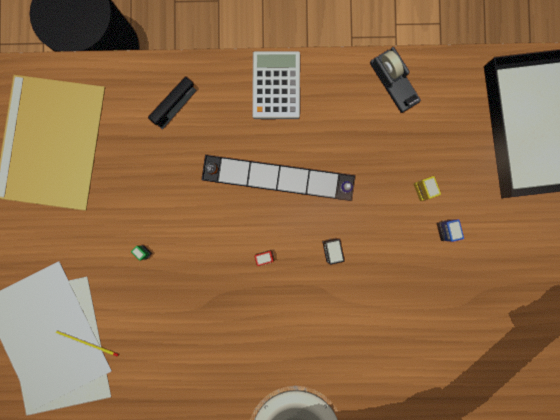

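The top view shows the tray from (205,165) to (353,190). The bottle is at its right end (347,186) and the pot at its left end (211,168). The stamps are black (334,252), blue (452,231), red (264,258) and green (141,252). The yellow look-alike is at (429,188). I'll enlarge these next.

```bash
python3 - <<'E'
import cv2,numpy as np
im=cv2.imread("pics/top0.png")
t=[]
for (u,v) in [(334,252),(450,231),(264,258),(141,252),(429,188)]:
    c=im[v-20:v+20,u-20:u+20]; t.append(cv2.resize(c,(260,260),interpolation=cv2.INTER_CUBIC))
t.append(np.zeros_like(t[0]))
cv2.imwrite("pics/crops.png",np.vstack([np.hstack(t[:3]),np.hstack(t[3:])]))
cv2.imwrite("pics/tray.png",cv2.resize(im[145:210,195:365],None,fx=4.5,fy=4.5,interpolation=cv2.INTER_CUBIC))
E
```

```text
(no output)
```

View pics/crops.png

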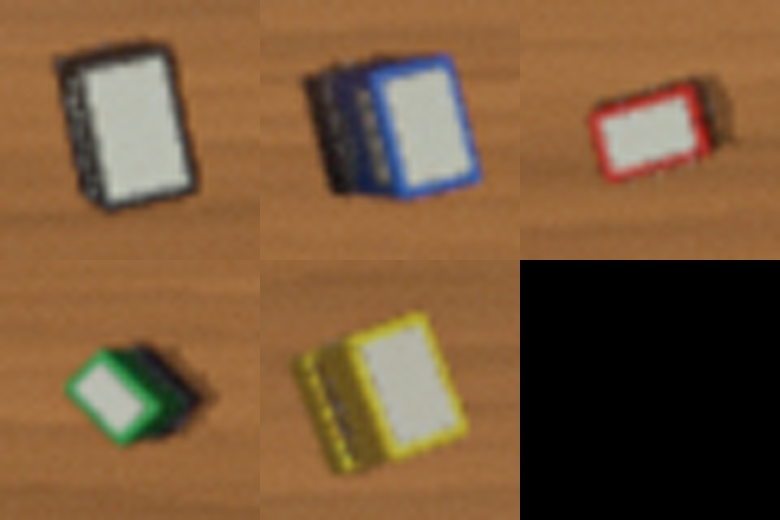

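View pics/tray.png

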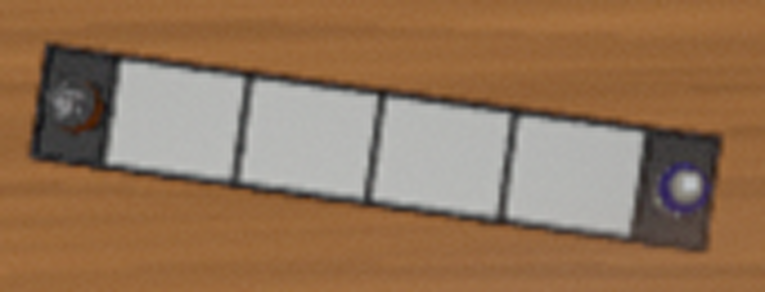

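The crops show a centred white card with a coloured rim on each stamp. Blue at (450,231) has a blue rim and is the one to move. The one at (429,188) has a yellow rim and is the look-alike to leave alone. Next I measure the cards and the pads.

```bash
cat > h.py <<'E'
import cv2,numpy as np
def ray(ci,u,v,z):
    K=np.array(ci["camera_matrix"]);T=np.array(ci["pose"])
    d=np.array([(u-K[0,2])/K[0,0],-(v-K[1,2])/K[1,1],-1.]); d=T[:3,:3]@d
    o=T[:3,3]; return o+d*(z-o[2])/d[2]
def white(im):
    hsv=cv2.cvtColor(im,cv2.COLOR_RGB2HSV)
    return ((hsv[...,1]<60)&(hsv[...,2]>120)).astype(np.uint8)
def rects(im,box,amin,s=6,f=white):
    u0,v0,u1,v1=box
    c=cv2.resize(im[v0:v1,u0:u1],None,fx=s,fy=s,interpolation=cv2.INTER_CUBIC)
    cs,_=cv2.findContours(f(c),cv2.RETR_EXTERNAL,cv2.CHAIN_APPROX_NONE)
    out=[]
    for k in cs:
        if cv2.contourArea(k)<amin*s*s: continue
        p=cv2.boxPoints(cv2.minAreaRect(k)); out.append((p+.5)/s-.5+[u0,v0])
    return out
def meas(ci,p,z):
    q=np.array([ray(ci,u,v,z) for u,v in p]); c=q.mean(0)
    a=q[1]-q[0]; b=q[2]-q[1]
    if np.linalg.norm(a)<np.linalg.norm(b): a,b=b,a
    return c,np.linalg.norm(a)*1e3,np.linalg.norm(b)*1e3,np.degrees(np.arctan2(a[1],a[0]))%180
E
python3 - <<'E'
from h import *; from rig import camera_info
im=cv2.imread("pics/top0.png")[:,:,::-1].copy(); ci=camera_info("top")
for n,(u,v),z in [("black",(334,252),.092),("blue",(450,231),.08),("red",(264,258),.068),("green",(141,252),.056)]:
    for p in rects(im,(u-20,v-20,u+20,v+20),25):
        c,a,b,t=meas(ci,p,z); print(n,c.round(4),round(a,1),round(b,1),"long dir deg",round(t,1))
for p in rects(im,(195,145,365,210),200): print("pad",[x if np.isscalar(x) else x.round(4) for x in meas(ci,p,.007)])
# wells
for n,(u,v),z in [("bottle",(347,186),.07),("pot",(211,168),.029)]: print(n,ray(ci,u,v,z).round(3))
E
```

```text
black [ 0.4435 -0.0935  0.092 ] 46.0 28.8 long dir deg 10.7
blue [ 0.4874 -0.3702  0.08  ] 38.3 22.9 long dir deg 12.2
red [0.4286 0.0681 0.068 ] 30.0 18.3 long dir deg 104.6
green [0.4447 0.3632 0.056 ] 23.3 13.8 long dir deg 43.3
pad [array([ 0.6053, -0.0747,  0.007 ]), np.float64(69.24323399228136), np.float64(57.68219408874489), np.float64(81.34179663188162)]
pad [array([ 0.6164, -0.0025,  0.007 ]), np.float64(69.47450133672626), np.float64(57.67366721242437), np.float64(81.16741056327055)]
pad [array([0.6274, 0.0695, 0.007 ]), np.float64(69.15255559643136), np.float64(57.73625068636315), np.float64(81.16746675069614)]
pad [array([0.6385, 0.1418, 0.007 ]), np.float64(69.4379923326477), np.float64(57.51835559295482), np.float64(81.39637786063146)]
bottle [ 0.593 -0.127  0.07 ]
pot [0.645 0.194 0.029]
```

The measurements agree with the sizes given. Each card sits about 4 mm inside its stamp on every side, the pad pitch is 73 mm, and the pads are 69 × 58 mm. The row runs at 81.3°. The bottle is at the −y end, so from that end the bays go black, blue, red, green. I'll start with blue.

Request:
carry_out:
  plan:
    - [196,210,0,0,0,-0.253,1]
    - [196,210,0,0,0,-0.253,1]
    - [196,210,0,0,0,-0.253,1]
    - [196,210,0,0,0,-0.253,1]
    - [196,210,0,0,0,-0.253,1]
    - [196,210,0,0,0,-0.253,1]
    - [196,210,0,0,0,-0.253,1]
    - [196,210,0,0,0,-0.253,1]
    - [196,210,0,0,0,-0.253,1]
    - [196,210,0,0,0,-0.253,1]
  squeeze: 20

```text
clock: 0.93
tool_pos: [0.4875, -0.3708, 0.2262]
eef_rot: [0.0, 0.778, -0.628, -0.0]
ft_force: [-0.7, 0.1, -0.4]
finger_gap: 0.0918
```

```bash
cat >> h.py <<'E'
def st():
    from rig import status
    s=status.state(); q=s["eef_rot"]; w,x,y,z=q
    jx=[1-2*(y*y+z*z),2*(x*y+w*z),2*(x*z-w*y)]; zz=[2*(x*z+w*y),2*(y*z-w*x),1-2*(x*x+y*y)]
    print("t",round(s["clock"],2),"tcp",s["tool_pos"].round(4),"jaw",round(np.degrees(np.arctan2(jx[1],jx[0])),1),"z",np.round(zz,3),"gap",round(s["finger_gap"],4),"F",s["ft_force"].round(1),"j",s["joint_positions"].round(2))
    return s
E
python3 - <<'E'
from h import *; from rig import camera_info,capture
st(); ci=camera_info("wrist"); im=capture("wrist"); cv2.imwrite("pics/w1.png",im[:,:,::-1]); print(ci)
E
```

```text
t 0.93 tcp [ 0.4875 -0.3708  0.2262] jaw -77.8 z [-0.001 -0.    -1.   ] gap 0.0918 F [-0.7  0.1 -0.4] j [ 0.95  0.44 -0.46  1.65  0.21  1.1  -0.92]
{'camera_matrix': array([[292.52696379,   0.        , 277.18249286],
       [  0.        , 292.52696379, 209.62523687],
       [  0.        ,   0.        ,   1.        ]]), 'pose': array([[ 0.21185365,  0.93068019,  0.2982489 ,  0.5686171 ],
       [-0.97730073,  0.20138874,  0.06577129, -0.35321369],
       [ 0.00114807, -0.30541276,  0.95221937,  0.38465205],
       [ 0.        ,  0.        ,  0.        ,  1.        ]])}
```

View pics/w1.png

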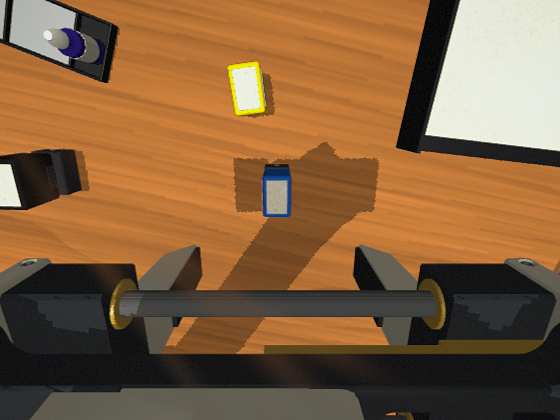

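The wrist view shows the blue stamp at (277,191), centred between the fingers, and the yellow look-alike well clear at (247,88).

```bash
python3 - <<'E'
from h import *; from rig import camera_info
im=cv2.imread("pics/w1.png")[:,:,::-1].copy(); ci=camera_info("wrist")
f=lambda c:((cv2.cvtColor(c,cv2.COLOR_RGB2HSV)[...,1]<70)&(c.min(2)>85)).astype(np.uint8)
for p in rects(im,(255,160,300,225),60,f=f): print(p.round(1).tolist(),meas(ci,p,.08))
E
```

```text
[[265.9, 213.4], [265.9, 179.9], [286.7, 179.9], [286.7, 213.4]] (array([ 0.48624437, -0.3714204 ,  0.08      ]), np.float64(37.420313713126895), np.float64(22.065136487103317), np.float64(11.433992552315965))
```

The wrist view agrees with the top camera to about 1.5 mm. I'll descend and grip.

Request:
carry_out:
  plan:
    - [0,0,-40,0,0,0,1]
    - [0,0,-80,0,0,0,1]
    - [0,0,-120,0,0,0,1]
    - [0,0,-155,0,0,0,1]
    - [0,0,-175,0,0,0,1]
    - [0,0,-184,0,0,0,1]
    - [0,0,-184,0,0,0,1]
    - [0,0,-184,0,0,0,-1]
    - [0,0,-184,0,0,0,-1]
    - [0,0,-184,0,0,0,-1]
  squeeze: 20

```text
clock: 1.82
tool_pos: [0.4892, -0.372, 0.0449]
eef_rot: [0.0, 0.778, -0.628, 0.002]
ft_force: [-0.2, -0.4, -0.1]
finger_gap: 0.0764
```

Request:
carry_out:
  plan:
    - [0,0,0,0,0,0,-1]
    - [0,0,0,0,0,0,-1]
    - [0,0,0,0,0,0,-1]
    - [0,0,0,0,0,0,-1]
    - [0,0,0,0,0,0,-1]
    - [0,0,0,0,0,0,-1]

```text
clock: 2.32
tool_pos: [0.488, -0.3707, 0.0428]
eef_rot: [-0.0, 0.778, -0.628, 0.0]
ft_force: [-0.1, -0.6, -0.2]
finger_gap: 0.0364
```

Still closing.

Request:
carry_out:
  plan:
    - [0,0,0,0,0,0,-1]
    - [0,0,0,0,0,0,-1]
    - [0,0,0,0,0,0,-1]
    - [0,0,0,0,0,0,-1]
    - [0,0,0,0,0,0,-1]
    - [0,0,0,0,0,0,-1]

```text
clock: 2.82
tool_pos: [0.4879, -0.3707, 0.0427]
eef_rot: [-0.0, 0.778, -0.628, -0.0]
ft_force: [0.1, 0.1, 1.1]
finger_gap: 0.0306
```

```bash
python3 -c "
from h import *;st()"
```

```text
t 2.82 tcp [ 0.4879 -0.3707  0.0427] jaw -77.8 z [-0.  0. -1.] gap 0.0306 F [0.1 0.1 1.1] j [ 0.89  0.66 -0.39  1.77  0.34  0.78 -1.02]
```

The gap is 30.6 mm, so blue is held. I'll lift it.

Request:
carry_out:
  plan:
    - [0,0,10,0,0,0,-1]
    - [0,0,30,0,0,0,-1]
    - [0,0,60,0,0,0,-1]
    - [0,0,90,0,0,0,-1]
    - [0,0,120,0,0,0,-1]
    - [0,0,130,0,0,0,-1]
    - [0,0,130,0,0,0,-1]

```text
clock: 3.4
tool_pos: [0.4901, -0.3721, 0.1768]
eef_rot: [0.0, 0.778, -0.628, 0.004]
ft_force: [-0.2, -0.2, -0.4]
finger_gap: 0.031
```

Request:
carry_out:
  plan:
    - [10,30,0,0,0,0.12,-1]
    - [22,65,0,0,0,0.24,-1]
    - [36,100,0,0,0,0.36,-1]
    - [48,135,0,0,0,0.48,-1]
    - [60,170,0,0,0,0.6,-1]
    - [72,205,0,0,0,0.72,-1]
    - [84,240,0,0,0,0.84,-1]
    - [96,275,0,0,0,0.96,-1]
    - [108,310,0,0,0,1.08,-1]
    - [120,345,0,0,0,1.2,-1]

```text
clock: 4.23
tool_pos: [0.6071, -0.0242, 0.1709]
eef_rot: [0.0, 0.997, -0.076, -0.001]
ft_force: [1.2, -0.4, -1.3]
finger_gap: 0.0311
```

Request:
carry_out:
  plan:
    - [8,23,0,0,0,0.006,-1]
    - [8,23,0,0,0,0.006,-1]
    - [8,23,0,0,0,0.006,-1]
    - [8,23,0,0,0,0.006,-1]
    - [8,23,0,0,0,0.006,-1]
    - [8,23,0,0,0,0.006,-1]

```text
clock: 4.73
tool_pos: [0.6155, -0.0049, 0.1721]
eef_rot: [0.001, 0.997, -0.077, -0.001]
ft_force: [-0.4, 0.6, -0.2]
finger_gap: 0.0311
```

```bash
python3 - <<'E'
from h import *; from rig import capture
st(); im=capture("scene"); cv2.imwrite("pics/s1.png",im[:,:,::-1])
E
```

```text
t 4.73 tcp [ 0.6155 -0.0049  0.1721] jaw -8.9 z [-0.001 -0.001 -1.   ] gap 0.0311 F [-0.4  0.6 -0.2] j [ 0.52  0.58 -0.77  1.68  0.45  1.06 -0.55]
```

View pics/s1.png

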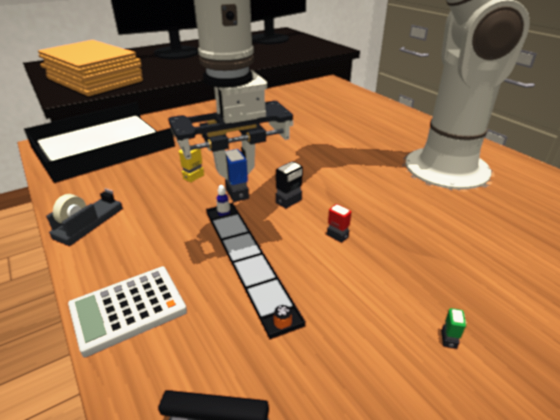

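Blue hangs upright in the gripper at (237,170) over the second bay. I'll correct by +1, +2 mm and lower it.

Request:
carry_out:
  plan:
    - [1,2,-30,0,0,0,-1]
    - [1,2,-60,0,0,0,-1]
    - [1,2,-85,0,0,0,-1]
    - [1,2,-105,0,0,0,-1]
    - [1,2,-115,0,0,0,-1]
    - [1,2,-119,0,0,0,-1]
    - [1,2,-121,0,0,0,-1]
    - [1,2,-121,0,0,0,-1]
    - [1,2,-121,0,0,0,-1]
    - [1,2,-121,0,0,0,-1]

```text
clock: 5.62
tool_pos: [0.618, -0.0007, 0.0531]
eef_rot: [-0.0, 0.997, -0.076, 0.001]
ft_force: [0.0, -0.4, -0.4]
finger_gap: 0.0309
```

```bash
python3 -c "
from h import *;st()"
```

```text
t 5.62 tcp [ 0.618  -0.0007  0.0531] jaw -8.7 z [ 0.002 -0.    -1.   ] gap 0.0309 F [ 0.  -0.4 -0.4] j [ 0.45  0.73 -0.68  1.75  0.58  0.87 -0.64]
```

Request:
carry_out:
  plan:
    - [-1,-1,-1,0,0,0,-1]
    - [-1,-1,-1,0,0,0,-1]
    - [-1,-1,-1,0,0,0,-1]
    - [-1,-1,-1,0,0,0,-1]
    - [-1,-1,-1,0,0,0,-1]

```text
clock: 6.03
tool_pos: [0.616, -0.0017, 0.0508]
eef_rot: [-0.0, 0.997, -0.076, 0.0]
ft_force: [-0.5, -0.4, -1.1]
finger_gap: 0.0307
```

```bash
python3 -c "
from h import *;st()"
```

```text
t 6.03 tcp [ 0.616  -0.0017  0.0508] jaw -8.7 z [ 0.  0. -1.] gap 0.0307 F [-0.5 -0.4 -1.1] j [ 0.45  0.73 -0.68  1.75  0.58  0.87 -0.64]
```

Request:
carry_out:
  plan:
    - [0,0,-1,0,0,0,-1]
    - [0,0,-1,0,0,0,-1]
    - [0,0,-1,0,0,0,0.5]
    - [0,0,-1,0,0,0,0.5]
    - [0,0,-1,0,0,0,0.5]
    - [0,0,-1,0,0,0,0.5]
    - [0,0,-1,0,0,0,0.5]
    - [0,0,-1,0,0,0,0.5]
    - [0,0,-1,0,0,0,0.5]
    - [0,0,-1,0,0,0,0.5]

```text
clock: 6.87
tool_pos: [0.616, -0.0017, 0.0497]
eef_rot: [-0.0, 0.997, -0.076, 0.0]
ft_force: [-0.4, 0.0, 0.2]
finger_gap: 0.0688
```

Request:
carry_out:
  plan:
    - [0,0,20,0,0,0,0.5]
    - [0,0,50,0,0,0,0.5]
    - [0,0,85,0,0,0,0.8]
    - [0,0,120,0,0,0,1]
    - [0,0,150,0,0,0,1]
    - [0,0,170,0,0,0,1]
    - [0,0,170,0,0,0,1]

```text
clock: 7.45
tool_pos: [0.619, -0.001, 0.2252]
eef_rot: [-0.0, 0.997, -0.076, 0.004]
ft_force: [-0.1, 0.7, 0.1]
finger_gap: 0.0913
```

```bash
python3 -c "
from h import *;st()"
```

```text
t 7.45 tcp [ 0.619  -0.001   0.2252] jaw -8.7 z [ 0.009 -0.    -1.   ] gap 0.0913 F [-0.1  0.7  0.1] j [ 0.54  0.53 -0.8   1.63  0.41  1.15 -0.52]
```

Blue is placed. Next is black.

Request:
carry_out:
  plan:
    - [-17,-9,0,0,0,-0.12,1]
    - [-34,-18,0,0,0,-0.24,1]
    - [-52,-28,0,0,0,-0.36,1]
    - [-70,-37,0,0,0,-0.48,1]
    - [-87,-46,0,0,0,-0.6,1]
    - [-104,-55,0,0,0,-0.72,1]
    - [-121,-64,0,0,0,-0.84,1]
    - [-138,-74,0,0,0,-0.96,1]
    - [-155,-83,0,0,0,-1.08,1]
    - [-172,-92,0,0,0,-1.2,1]

```text
clock: 8.28
tool_pos: [0.4426, -0.0941, 0.2191]
eef_rot: [0.0, 0.778, -0.628, -0.0]
ft_force: [0.6, -0.6, 0.5]
finger_gap: 0.092
```

Request:
carry_out:
  plan:
    - [0,0,0,0,0,-0.032,1]
    - [0,0,0,0,0,-0.032,1]
    - [0,0,0,0,0,-0.032,1]
    - [0,0,0,0,0,-0.032,1]
    - [0,0,0,0,0,-0.032,1]

```text
clock: 8.7
tool_pos: [0.4444, -0.0932, 0.2196]
eef_rot: [-0.0, 0.771, -0.637, -0.0]
ft_force: [0.6, 0.2, -0.4]
finger_gap: 0.0919
```

```bash
python3 - <<'E'
from h import *; from rig import capture
st(); im=capture("wrist"); cv2.imwrite("pics/w2.png",im[:,:,::-1])
E
```

```text
t 8.7 tcp [ 0.4444 -0.0932  0.2196] jaw -79.2 z [ 0.     0.001 -1.   ] gap 0.0919 F [ 0.6  0.2 -0.4] j [ 0.71  0.17 -0.61  2.02  0.11  0.98 -1.34]
```

View pics/w2.png

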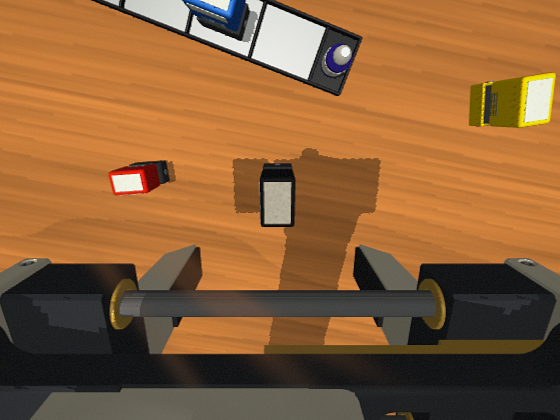

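The black stamp is centred between the fingers at (277,200). Blue stands in its bay, and the bottle at (338,57) hasn't moved. I'll descend and grip.

Request:
carry_out:
  plan:
    - [0,0,-40,0,0,0,1]
    - [0,0,-80,0,0,0,1]
    - [0,0,-120,0,0,0,1]
    - [0,0,-145,0,0,0,1]
    - [0,0,-160,0,0,0,1]
    - [0,0,-166,0,0,0,1]
    - [0,0,-166,0,0,0,1]
    - [0,0,-166,0,0,0,-1]
    - [0,0,-166,0,0,0,-1]
    - [0,0,-166,0,0,0,-1]
  squeeze: 25

```text
clock: 9.58
tool_pos: [0.4452, -0.0941, 0.055]
eef_rot: [-0.0, 0.77, -0.638, 0.001]
ft_force: [0.8, 0.2, -0.2]
finger_gap: 0.076
```

Request:
carry_out:
  plan:
    - [0,0,0,0,0,0,-1]
    - [0,0,0,0,0,0,-1]
    - [0,0,0,0,0,0,-1]
    - [0,0,0,0,0,0,-1]
    - [0,0,0,0,0,0,-1]
    - [0,0,0,0,0,0,-1]
    - [0,0,0,0,0,0,-1]
    - [0,0,0,0,0,0,-1]
    - [0,0,0,0,0,0,-1]
    - [0,0,0,0,0,0,-1]

```text
clock: 10.42
tool_pos: [0.444, -0.0937, 0.0537]
eef_rot: [-0.0, 0.77, -0.638, -0.0]
ft_force: [0.3, -0.1, 1.0]
finger_gap: 0.0361
```

```bash
python3 -c "
from h import *;st()"
```

```text
t 10.42 tcp [ 0.444  -0.0937  0.0537] jaw -79.3 z [-0.  0. -1.] gap 0.0361 F [ 0.3 -0.1  1. ] j [ 0.58  0.45 -0.5   2.15  0.37  0.62 -1.57]
```

The gap is 36.1 mm, so black is held. I'll lift it and carry it over.

Request:
carry_out:
  plan:
    - [0,0,10,0,0,0,-1]
    - [0,0,30,0,0,0,-1]
    - [0,0,60,0,0,0,-1]
    - [0,0,90,0,0,0,-1]
    - [0,0,120,0,0,0,-1]
    - [0,0,130,0,0,0,-1]
    - [0,0,130,0,0,0,-1]

```text
clock: 11.0
tool_pos: [0.446, -0.0942, 0.1866]
eef_rot: [-0.001, 0.77, -0.638, 0.003]
ft_force: [0.1, 0.1, -1.2]
finger_gap: 0.0362
```

Request:
carry_out:
  plan:
    - [16,2,0,0,0,0.12,-1]
    - [32,4,0,0,0,0.24,-1]
    - [48,6,0,0,0,0.36,-1]
    - [64,8,0,0,0,0.48,-1]
    - [80,10,0,0,0,0.6,-1]
    - [96,12,0,0,0,0.72,-1]
    - [112,14,0,0,0,0.84,-1]
    - [128,16,0,0,0,0.96,-1]
    - [144,18,0,0,0,1.08,-1]
    - [158,19,0,0,0,1.2,-1]

```text
clock: 11.83
tool_pos: [0.6016, -0.0742, 0.1813]
eef_rot: [-0.0, 0.996, -0.089, -0.002]
ft_force: [0.1, 0.3, -1.0]
finger_gap: 0.0359
```

Request:
carry_out:
  plan:
    - [3,0,0,0,0,0.032,-1]
    - [3,0,0,0,0,0.032,-1]
    - [3,0,0,0,0,0.032,-1]
    - [3,0,0,0,0,0.032,-1]
    - [3,0,0,0,0,0.032,-1]
    - [3,0,0,0,0,0.032,-1]
    - [3,0,0,0,0,0.032,-1]

```text
clock: 12.42
tool_pos: [0.6047, -0.0749, 0.1838]
eef_rot: [0.0, 0.997, -0.076, 0.0]
ft_force: [0.1, -0.3, -1.6]
finger_gap: 0.036
```

```bash
python3 -c "
from h import *;st()"
```

```text
t 12.42 tcp [ 0.6047 -0.0749  0.1838] jaw -8.7 z [ 0. -0. -1.] gap 0.036 F [ 0.1 -0.3 -1.6] j [ 0.66  0.57 -0.8   1.69  0.45  1.08 -0.43]
```

Target z is 0.0537 + 0.007 = 0.0607, so I'll lower it by 122 mm to about 1 mm above that.

Request:
carry_out:
  plan:
    - [0,0,-30,0,0,0,-1]
    - [0,0,-60,0,0,0,-1]
    - [0,0,-85,0,0,0,-1]
    - [0,0,-105,0,0,0,-1]
    - [0,0,-115,0,0,0,-1]
    - [0,0,-120,0,0,0,-1]
    - [0,0,-122,0,0,0,-1]
    - [0,0,-122,0,0,0,-1]
    - [0,0,-122,0,0,0,-1]
    - [0,0,-122,0,0,0,-1]

```text
clock: 13.25
tool_pos: [0.6061, -0.0748, 0.0631]
eef_rot: [0.0, 0.997, -0.076, 0.001]
ft_force: [-0.6, -0.9, -1.1]
finger_gap: 0.036
```

Request:
carry_out:
  plan:
    - [0,0,0,0,0,0,-1]
    - [0,0,0,0,0,0,-1]
    - [0,0,0,0,0,0,-1]
    - [0,0,0,0,0,0,-1]

```text
clock: 13.58
tool_pos: [0.605, -0.0748, 0.062]
eef_rot: [0.0, 0.997, -0.076, 0.0]
ft_force: [0.1, 0.2, -0.7]
finger_gap: 0.0362
```

```bash
python3 -c "
from h import *;st()"
```

```text
t 13.58 tcp [ 0.605  -0.0748  0.062 ] jaw -8.7 z [ 0. -0. -1.] gap 0.0362 F [ 0.1  0.2 -0.7] j [ 0.59  0.71 -0.7   1.76  0.58  0.88 -0.53]
```

Request:
carry_out:
  plan:
    - [0,0,-1,0,0,0,-1]
    - [0,0,-1,0,0,0,-1]
    - [0,0,-1,0,0,0,0.5]
    - [0,0,-1,0,0,0,0.5]
    - [0,0,-1,0,0,0,0.5]
    - [0,0,-1,0,0,0,0.5]
    - [0,0,-1,0,0,0,0.5]
    - [0,0,-1,0,0,0,0.5]
    - [0,0,-1,0,0,0,0.5]
    - [0,0,-1,0,0,0,0.5]

```text
clock: 14.42
tool_pos: [0.605, -0.0747, 0.0607]
eef_rot: [-0.0, 0.997, -0.076, -0.0]
ft_force: [-0.9, 0.4, 0.6]
finger_gap: 0.0685
```

Request:
carry_out:
  plan:
    - [0,0,20,0,0,0,0.5]
    - [0,0,50,0,0,0,0.5]
    - [0,0,85,0,0,0,0.8]
    - [0,0,120,0,0,0,1]
    - [0,0,140,0,0,0,1]
    - [0,0,150,0,0,0,1]
    - [0,0,150,0,0,0,1]
    - [0,0,150,0,0,0,1]

```text
clock: 15.08
tool_pos: [0.6046, -0.075, 0.2101]
eef_rot: [0.0, 0.997, -0.076, -0.0]
ft_force: [-0.1, 0.1, -0.3]
finger_gap: 0.0916
```

```bash
python3 -c "
from h import *;st()"
```

```text
t 15.08 tcp [ 0.6046 -0.075   0.2101] jaw -8.7 z [-0.001 -0.    -1.   ] gap 0.0916 F [-0.1  0.1 -0.3] j [ 0.67  0.54 -0.82  1.67  0.43  1.13 -0.41]
```

Next is red: shift −176, +143 mm and turn +0.407.

Request:
carry_out:
  plan:
    - [-22,18,0,0,0,0.05,1]
    - [-44,36,0,0,0,0.1,1]
    - [-66,54,0,0,0,0.15,1]
    - [-88,72,0,0,0,0.2,1]
    - [-110,90,0,0,0,0.25,1]
    - [-132,108,0,0,0,0.3,1]
    - [-154,126,0,0,0,0.35,1]
    - [-176,143,0,0,0,0.407,1]
    - [-176,143,0,0,0,0.407,1]
    - [-176,143,0,0,0,0.407,1]

```text
clock: 15.92
tool_pos: [0.4269, 0.0683, 0.2093]
eef_rot: [0.0, 0.992, 0.128, -0.001]
ft_force: [0.8, -0.5, -0.4]
finger_gap: 0.0917
```

Request:
carry_out:
  plan:
    - [0,0,0,0,0,0,1]
    - [0,0,0,0,0,0,1]
    - [0,0,0,0,0,0,1]
    - [0,0,0,0,0,0,1]

```text
clock: 16.25
tool_pos: [0.4294, 0.0679, 0.2105]
eef_rot: [-0.001, 0.992, 0.126, -0.0]
ft_force: [-1.1, -0.6, 0.6]
finger_gap: 0.0917
```

```bash
python3 - <<'E'
from h import *; from rig import capture
st(); im=capture("wrist"); cv2.imwrite("pics/w3.png",im[:,:,::-1])
E
```

```text
t 16.25 tcp [0.4294 0.0679 0.2105] jaw 14.5 z [-0.     0.001 -1.   ] gap 0.0917 F [-1.1 -0.6  0.6] j [ 0.77  0.24 -1.1   2.07  0.25  0.98 -0.2 ]
```

View pics/w3.png

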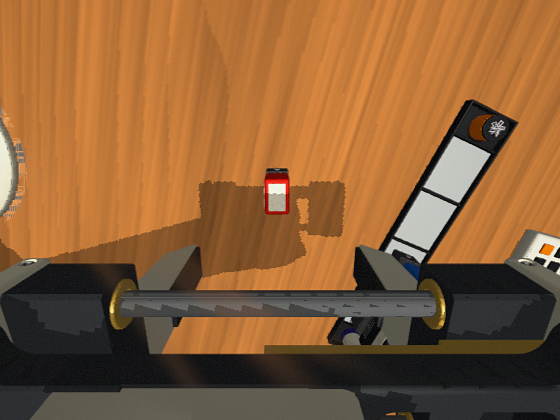

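Red is centred at (277,195). I'll descend 177 mm and grip.

Request:
carry_out:
  plan:
    - [0,0,-40,0,0,0,1]
    - [0,0,-80,0,0,0,1]
    - [0,0,-120,0,0,0,1]
    - [0,0,-150,0,0,0,1]
    - [0,0,-170,0,0,0,1]
    - [0,0,-177,0,0,0,1]
    - [0,0,-177,0,0,0,1]
    - [0,0,-177,0,0,0,-1]
    - [0,0,-177,0,0,0,-1]
    - [0,0,-177,0,0,0,-1]
  squeeze: 18

```text
clock: 17.13
tool_pos: [0.4304, 0.0683, 0.0351]
eef_rot: [0.0, 0.992, 0.127, 0.001]
ft_force: [-0.6, 0.4, -0.1]
finger_gap: 0.0767
```

Request:
carry_out:
  plan:
    - [0,0,0,0,0,0,-1]
    - [0,0,0,0,0,0,-1]
    - [0,0,0,0,0,0,-1]
    - [0,0,0,0,0,0,-1]
    - [0,0,0,0,0,0,-1]
    - [0,0,0,0,0,0,-1]
    - [0,0,0,0,0,0,-1]
    - [0,0,0,0,0,0,-1]
    - [0,0,0,0,0,0,-1]
    - [0,0,0,0,0,0,-1]

```text
clock: 17.97
tool_pos: [0.4289, 0.0683, 0.0337]
eef_rot: [-0.0, 0.992, 0.127, -0.0]
ft_force: [0.6, -0.5, -1.1]
finger_gap: 0.0267
```

```bash
python3 -c "
from h import *;st()"
```

```text
t 17.97 tcp [0.4289 0.0683 0.0337] jaw 14.6 z [-0.  0. -1.] gap 0.0267 F [ 0.6 -0.5 -1.1] j [ 0.45  0.55 -0.8   2.2   0.67  0.65 -0.57]
```

Request:
carry_out:
  plan:
    - [0,0,10,0,0,0,-1]
    - [0,0,30,0,0,0,-1]
    - [0,0,60,0,0,0,-1]
    - [0,0,90,0,0,0,-1]
    - [0,0,120,0,0,0,-1]
    - [0,0,130,0,0,0,-1]
    - [0,0,130,0,0,0,-1]

```text
clock: 18.55
tool_pos: [0.4309, 0.0684, 0.1663]
eef_rot: [0.001, 0.992, 0.127, 0.003]
ft_force: [0.1, 0.5, -0.6]
finger_gap: 0.0271
```

Request:
carry_out:
  plan:
    - [20,0,0,0,0,-0.05,-1]
    - [50,0,0,0,0,-0.1,-1]
    - [80,0,0,0,0,-0.17,-1]
    - [110,1,0,0,0,-0.24,-1]
    - [140,1,0,0,0,-0.31,-1]
    - [165,1,0,0,0,-0.36,-1]
    - [185,1,0,0,0,-0.407,-1]
    - [198,1,0,0,0,-0.407,-1]
    - [198,1,0,0,0,-0.407,-1]
    - [198,1,0,0,0,-0.407,-1]

```text
clock: 19.38
tool_pos: [0.6258, 0.0694, 0.1614]
eef_rot: [0.0, 0.997, -0.076, -0.002]
ft_force: [-0.8, 0.9, -0.8]
finger_gap: 0.0269
```

Request:
carry_out:
  plan:
    - [0,0,0,0,0,0,-1]
    - [0,0,0,0,0,0,-1]
    - [0,0,0,0,0,0,-1]
    - [0,0,0,0,0,0,-1]
    - [0,0,0,0,0,0,-1]

```text
clock: 19.8
tool_pos: [0.6267, 0.069, 0.164]
eef_rot: [0.0, 0.997, -0.076, 0.0]
ft_force: [-0.5, 0.3, -0.7]
finger_gap: 0.0269
```

```bash
python3 -c "
from h import *;st()"
```

```text
t 19.8 tcp [0.6267 0.069  0.164 ] jaw -8.7 z [ 0. -0. -1.] gap 0.0269 F [-0.5  0.3 -0.7] j [ 0.4   0.63 -0.79  1.65  0.49  1.07 -0.68]
```

Request:
carry_out:
  plan:
    - [0,0,-30,0,0,0,-1]
    - [0,0,-60,0,0,0,-1]
    - [0,0,-85,0,0,0,-1]
    - [0,0,-105,0,0,0,-1]
    - [0,0,-115,0,0,0,-1]
    - [0,0,-120,0,0,0,-1]
    - [0,0,-122,0,0,0,-1]
    - [0,0,-122,0,0,0,-1]
    - [0,0,-122,0,0,0,-1]
    - [0,0,-122,0,0,0,-1]

```text
clock: 20.63
tool_pos: [0.628, 0.0695, 0.0432]
eef_rot: [-0.0, 0.997, -0.076, 0.001]
ft_force: [0.3, -0.2, -0.4]
finger_gap: 0.0266
```

Request:
carry_out:
  plan:
    - [0,0,0,0,0,0,-1]
    - [0,0,0,0,0,0,-1]
    - [0,0,0,0,0,0,-1]
    - [0,0,0,0,0,0,-1]

```text
clock: 20.97
tool_pos: [0.6271, 0.0692, 0.042]
eef_rot: [-0.0, 0.997, -0.076, 0.0]
ft_force: [0.5, -0.3, -0.2]
finger_gap: 0.0271
```

```bash
python3 -c "
from h import *;st()"
```

```text
t 20.97 tcp [0.6271 0.0692 0.042 ] jaw -8.7 z [ 0. -0. -1.] gap 0.0271 F [ 0.5 -0.3 -0.2] j [ 0.34  0.77 -0.69  1.71  0.61  0.88 -0.77]
```

Request:
carry_out:
  plan:
    - [0,0,-1,0,0,0,-1]
    - [0,0,-1,0,0,0,-1]
    - [0,0,-1,0,0,0,0.5]
    - [0,0,-1,0,0,0,0.5]
    - [0,0,-1,0,0,0,0.5]
    - [0,0,-1,0,0,0,0.5]
    - [0,0,-1,0,0,0,0.5]
    - [0,0,-1,0,0,0,0.5]
    - [0,0,-1,0,0,0,0.5]
    - [0,0,-1,0,0,0,0.5]

```text
clock: 21.8
tool_pos: [0.6269, 0.0693, 0.0407]
eef_rot: [-0.0, 0.997, -0.076, 0.0]
ft_force: [0.3, -0.1, -1.0]
finger_gap: 0.0683
```

Request:
carry_out:
  plan:
    - [0,0,20,0,0,0,0.5]
    - [0,0,50,0,0,0,0.5]
    - [0,0,85,0,0,0,0.8]
    - [0,0,120,0,0,0,1]
    - [0,0,140,0,0,0,1]
    - [0,0,150,0,0,0,1]
    - [0,0,150,0,0,0,1]
    - [0,0,150,0,0,0,1]

```text
clock: 22.47
tool_pos: [0.6267, 0.0689, 0.1901]
eef_rot: [0.0, 0.997, -0.076, -0.0]
ft_force: [-0.7, 0.6, -1.2]
finger_gap: 0.0917
```

```bash
python3 -c "
from h import *;st()"
```

```text
t 22.47 tcp [0.6267 0.0689 0.1901] jaw -8.7 z [-0.    -0.001 -1.   ] gap 0.0917 F [-0.7  0.6 -1.2] j [ 0.41  0.6  -0.81  1.63  0.47  1.12 -0.67]
```

Next is green: shift −182, +294 mm and turn −0.663.

Request:
carry_out:
  plan:
    - [-19,30,0,0,0,-0.07,1]
    - [-38,61,0,0,0,-0.14,1]
    - [-58,93,0,0,0,-0.22,1]
    - [-78,125,0,0,0,-0.3,1]
    - [-98,158,0,0,0,-0.38,1]
    - [-118,190,0,0,0,-0.45,1]
    - [-138,222,0,0,0,-0.52,1]
    - [-158,254,0,0,0,-0.59,1]
    - [-176,284,0,0,0,-0.663,1]
    - [-182,294,0,0,0,-0.663,1]

```text
clock: 23.3
tool_pos: [0.4393, 0.368, 0.189]
eef_rot: [0.0, 0.919, -0.394, -0.002]
ft_force: [-0.9, 0.5, 0.6]
finger_gap: 0.0919
```

Request:
carry_out:
  plan:
    - [0,0,0,0,0,0,1]
    - [0,0,0,0,0,0,1]
    - [0,0,0,0,0,0,1]
    - [0,0,0,0,0,0,1]
    - [0,0,0,0,0,0,1]
    - [0,0,0,0,0,0,1]

```text
clock: 23.8
tool_pos: [0.4459, 0.362, 0.1904]
eef_rot: [0.0, 0.918, -0.397, 0.0]
ft_force: [0.1, 0.1, 0.5]
finger_gap: 0.092
```

```bash
python3 - <<'E'
from h import *; from rig import capture,camera_info
st(); ci=camera_info("wrist"); im=capture("wrist"); cv2.imwrite("pics/w4.png",im[:,:,::-1])
f=lambda c:((cv2.cvtColor(c,cv2.COLOR_RGB2HSV)[...,1]<70)&(c.min(2)>85)).astype(np.uint8)
for p in rects(im,(255,160,300,225),30,f=f): print(p.round(1).tolist(),meas(ci,p,.056))
E
```

```text
t 23.8 tcp [0.4459 0.362  0.1904] jaw -46.8 z [-0. -0. -1.] gap 0.092 F [0.1 0.1 0.5] j [-0.16  0.47 -0.74  1.77  0.36  1.04 -1.85]
[[268.4, 189.3], [281.2, 189.1], [281.5, 209.7], [268.6, 209.8]] (array([0.44447418, 0.36336425, 0.056     ]), np.float64(22.16053371354125), np.float64(13.230888713996604), np.float64(44.023623156666474))
```

View pics/w4.png

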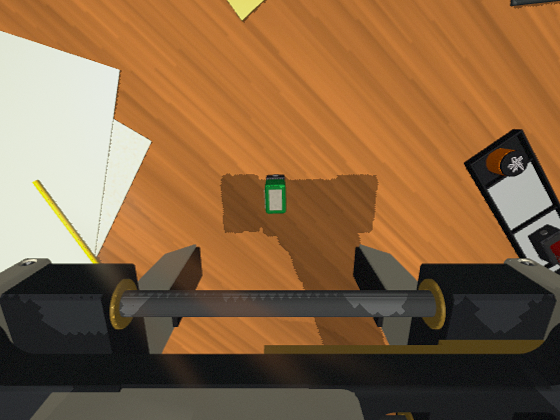

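Green is at (275,197), and both cameras agree on its position. I'll correct by −1, +1 mm and descend to TCP z 0.025.

Request:
carry_out:
  plan:
    - [-1,1,-40,0,0,0,1]
    - [-1,1,-80,0,0,0,1]
    - [-1,1,-115,0,0,0,1]
    - [-1,1,-143,0,0,0,1]
    - [-1,1,-158,0,0,0,1]
    - [-1,1,-165,0,0,0,1]
    - [-1,1,-165,0,0,0,1]
    - [-1,1,-165,0,0,0,-1]
    - [-1,1,-165,0,0,0,-1]
    - [-1,1,-165,0,0,0,-1]
  squeeze: 15

```text
clock: 24.68
tool_pos: [0.4452, 0.3653, 0.0276]
eef_rot: [-0.001, 0.918, -0.396, 0.001]
ft_force: [-0.6, 0.9, 0.1]
finger_gap: 0.0766
```

Request:
carry_out:
  plan:
    - [0,0,0,0,0,0,-1]
    - [0,0,0,0,0,0,-1]
    - [0,0,0,0,0,0,-1]
    - [0,0,0,0,0,0,-1]
    - [0,0,0,0,0,0,-1]
    - [0,0,0,0,0,0,-1]
    - [0,0,0,0,0,0,-1]
    - [0,0,0,0,0,0,-1]
    - [0,0,0,0,0,0,-1]
    - [0,0,0,0,0,0,-1]

```text
clock: 25.52
tool_pos: [0.4439, 0.3642, 0.0257]
eef_rot: [0.0, 0.918, -0.396, -0.0]
ft_force: [-0.2, -0.1, -0.2]
finger_gap: 0.0217
```

```bash
python3 -c "
from h import *;st()"
```

```text
t 25.52 tcp [0.4439 0.3642 0.0257] jaw -46.7 z [-0. -0. -1.] gap 0.0217 F [-0.2 -0.1 -0.2] j [-0.27  0.69 -0.6   1.87  0.55  0.76 -2.  ]
```

Green is held with a gap of 21.7 mm.

Request:
carry_out:
  plan:
    - [0,0,10,0,0,0,-1]
    - [0,0,30,0,0,0,-1]
    - [0,0,60,0,0,0,-1]
    - [0,0,90,0,0,0,-1]
    - [0,0,120,0,0,0,-1]
    - [0,0,130,0,0,0,-1]
    - [0,0,130,0,0,0,-1]

```text
clock: 26.1
tool_pos: [0.4456, 0.366, 0.1594]
eef_rot: [-0.003, 0.918, -0.396, 0.002]
ft_force: [0.6, 0.0, 0.1]
finger_gap: 0.0219
```

Request:
carry_out:
  plan:
    - [12,-14,0,0,0,0.05,-1]
    - [32,-37,0,0,0,0.12,-1]
    - [54,-62,0,0,0,0.2,-1]
    - [76,-87,0,0,0,0.28,-1]
    - [98,-112,0,0,0,0.36,-1]
    - [120,-137,0,0,0,0.44,-1]
    - [142,-162,0,0,0,0.52,-1]
    - [164,-187,0,0,0,0.6,-1]
    - [184,-210,0,0,0,0.663,-1]
    - [195,-222,0,0,0,0.663,-1]

```text
clock: 26.93
tool_pos: [0.6405, 0.1367, 0.1532]
eef_rot: [0.001, 0.997, -0.078, -0.001]
ft_force: [0.3, -1.6, -1.5]
finger_gap: 0.0219
```

Request:
carry_out:
  plan:
    - [0,0,0,0,0,0,-1]
    - [0,0,0,0,0,0,-1]
    - [0,0,0,0,0,0,-1]
    - [0,0,0,0,0,0,-1]
    - [0,0,0,0,0,0,-1]
    - [0,0,0,0,0,0,-1]
    - [0,0,0,0,0,0,-1]

```text
clock: 27.52
tool_pos: [0.6386, 0.1432, 0.156]
eef_rot: [0.0, 0.997, -0.075, 0.0]
ft_force: [-0.3, 0.3, -1.3]
finger_gap: 0.0219
```

```bash
python3 -c "
from h import *;st()"
```

```text
t 27.52 tcp [0.6386 0.1432 0.156 ] jaw -8.6 z [ 0. -0. -1.] gap 0.0219 F [-0.3  0.3 -1.3] j [ 0.28  0.68 -0.8   1.59  0.53  1.1  -0.81]
```

Target z is 0.0327. I'll lower 122 mm with a −1 mm y correction.

Request:
carry_out:
  plan:
    - [0,-1,-30,0,0,0,-1]
    - [0,-1,-60,0,0,0,-1]
    - [0,-1,-85,0,0,0,-1]
    - [0,-1,-105,0,0,0,-1]
    - [0,-1,-115,0,0,0,-1]
    - [0,-1,-120,0,0,0,-1]
    - [0,-1,-122,0,0,0,-1]
    - [0,-1,-122,0,0,0,-1]
    - [0,-1,-122,0,0,0,-1]
    - [0,-1,-122,0,0,0,-1]

```text
clock: 28.35
tool_pos: [0.64, 0.1416, 0.0352]
eef_rot: [-0.0, 0.997, -0.076, 0.001]
ft_force: [0.5, 0.4, -0.8]
finger_gap: 0.022
```

Request:
carry_out:
  plan:
    - [0,0,0,0,0,0,-1]
    - [0,0,0,0,0,0,-1]
    - [0,0,0,0,0,0,-1]
    - [0,0,0,0,0,0,-1]

```text
clock: 28.68
tool_pos: [0.6391, 0.1412, 0.034]
eef_rot: [-0.0, 0.997, -0.076, 0.0]
ft_force: [-0.8, 0.3, -1.1]
finger_gap: 0.0219
```

```bash
python3 -c "
from h import *;st()"
```

```text
t 28.68 tcp [0.6391 0.1412 0.034 ] jaw -8.7 z [ 0.  0. -1.] gap 0.0219 F [-0.8  0.3 -1.1] j [ 0.23  0.82 -0.71  1.65  0.65  0.91 -0.88]
```

Request:
carry_out:
  plan:
    - [0,0,-1,0,0,0,-1]
    - [0,0,-1,0,0,0,-1]
    - [0,0,-1,0,0,0,0.5]
    - [0,0,-1,0,0,0,0.5]
    - [0,0,-1,0,0,0,0.5]
    - [0,0,-1,0,0,0,0.5]
    - [0,0,-1,0,0,0,0.5]
    - [0,0,-1,0,0,0,0.5]
    - [0,0,-1,0,0,0,0.5]
    - [0,0,-1,0,0,0,0.5]

```text
clock: 29.52
tool_pos: [0.639, 0.1413, 0.0327]
eef_rot: [-0.0, 0.997, -0.076, 0.0]
ft_force: [-0.3, 0.4, -0.5]
finger_gap: 0.0674
```

Request:
carry_out:
  plan:
    - [0,0,20,0,0,0,0.5]
    - [0,0,50,0,0,0,0.5]
    - [0,0,85,0,0,0,0.8]
    - [0,0,120,0,0,0,1]
    - [0,0,150,0,0,0,1]
    - [0,0,170,0,0,0,1]
    - [0,0,180,0,0,0,1]
    - [0,0,180,0,0,0,1]

```text
clock: 30.18
tool_pos: [0.6403, 0.1419, 0.2155]
eef_rot: [-0.001, 0.997, -0.076, 0.002]
ft_force: [0.3, -0.2, -0.1]
finger_gap: 0.0916
```

Request:
carry_out:
  plan:
    - [-30,25,0,0,0,0,1]
    - [-60,50,0,0,0,0,1]
    - [-90,75,0,0,0,0,1]
    - [-120,100,0,0,0,0,1]
    - [-150,125,0,0,0,0,1]
    - [-170,160,0,0,0,0,1]
    - [-180,190,0,0,0,0,1]
    - [-190,220,0,0,0,0,1]
    - [-190,240,0,0,0,0,1]
    - [-190,240,0,0,0,0,1]

```text
clock: 31.02
tool_pos: [0.4457, 0.3859, 0.2114]
eef_rot: [-0.001, 0.997, -0.073, -0.001]
ft_force: [0.2, 0.0, -0.2]
finger_gap: 0.0917
```

Request:
carry_out:
  plan:
    - [0,0,0,0,0,0,1]
    - [0,0,0,0,0,0,1]
    - [0,0,0,0,0,0,1]
    - [0,0,0,0,0,0,1]

```text
clock: 31.35
tool_pos: [0.4497, 0.3795, 0.2121]
eef_rot: [0.001, 0.997, -0.077, -0.0]
ft_force: [0.8, 0.3, 0.1]
finger_gap: 0.092
```

```bash
python3 - <<'E'
from h import *; from rig import capture,camera_info
st()
a=capture("top"); b=capture("scene"); ci=camera_info("top")
cv2.imwrite("pics/top9.png",a[:,:,::-1]); cv2.imwrite("pics/s9.png",b[:,:,::-1])
cv2.imwrite("pics/tray9.png",cv2.resize(a[145:210,195:365,::-1],None,fx=4.5,fy=4.5,interpolation=cv2.INTER_CUBIC))
E
```

```text
t 31.35 tcp [0.4497 0.3795 0.2121] jaw -8.8 z [-0.    -0.001 -1.   ] gap 0.092 F [0.8 0.3 0.1] j [-0.08  0.53 -0.9   1.71  0.45  1.13 -1.27]
```

View pics/tray9.png

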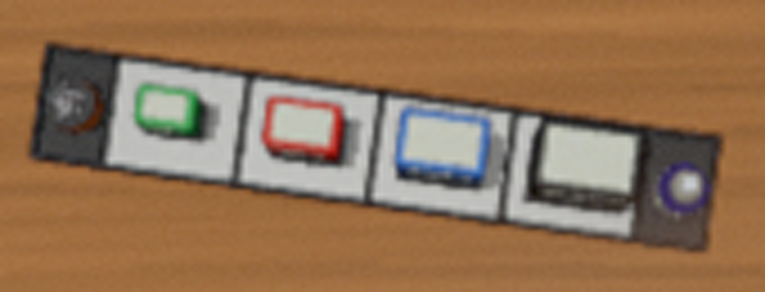

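View pics/s9.png

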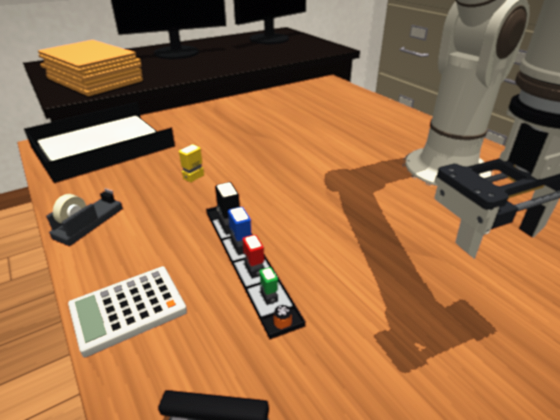

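The views show green, red, blue and black from the pot end to the bottle end, all upright. The bottle and pot look unmoved. I'll check this numerically before handing in.

```bash
python3 - <<'E'
from h import *; from rig import camera_info
ci=camera_info("top"); im=cv2.imread("pics/top9.png")[:,:,::-1].copy(); im0=cv2.imread("pics/top0.png")[:,:,::-1]
pads=dict(black=(.6053,-.0747),blue=(.6164,-.0025),red=(.6274,.0695),green=(.6385,.1418))
s=6;u0,v0=195,145
c=cv2.resize(im[145:210,195:365],None,fx=s,fy=s,interpolation=cv2.INTER_CUBIC)
hsv=cv2.cvtColor(c,cv2.COLOR_RGB2HSV); m=((hsv[...,1]<50)&(hsv[...,2]>165)).astype(np.uint8)
n,l=cv2.connectedComponents(m,connectivity=4)
K=ci["camera_matrix"];T=np.array(ci["pose"])
for k,h in dict(black=.099,blue=.087,red=.075,green=.063).items():
    w=np.r_[pads[k],h]; q=T[:3,:3].T@(w-T[:3,3]); u=K[0,0]*q[0]/-q[2]+K[0,2]; v=-K[1,1]*q[1]/-q[2]+K[1,2]
    i=l[int((v-v0+.5)*s),int((u-u0+.5)*s)]
    cs,_=cv2.findContours((l==i).astype(np.uint8),cv2.RETR_EXTERNAL,cv2.CHAIN_APPROX_NONE)
    p=(cv2.boxPoints(cv2.minAreaRect(cs[0]))+.5)/s-.5+[u0,v0]
    r=meas(ci,p,h); print(k,i,r[0].round(4),"off mm",((r[0][:2]-pads[k])*1e3).round(1),[round(float(x),1) for x in r[1:]])
for n,(u,v) in dict(bottle=(347,186),pot=(211,168)).items():
    t=im0[v-7:v+8,u-7:u+8]; R=cv2.matchTemplate(im[v-15:v+16,u-15:u+16].copy(),t.copy(),cv2.TM_CCOEFF_NORMED); print(n,cv2.minMaxLoc(R)[1],np.array(cv2.minMaxLoc(R)[3])-8)
E
```

```text
black 13 [ 0.6049 -0.0755  0.099 ] off mm [-0.4 -0.8] [43.6, 26.9, 81.4]
blue 11 [ 0.6158 -0.0028  0.087 ] off mm [-0.6 -0.3] [37.6, 22.6, 81.6]
red 5 [0.6271 0.0691 0.075 ] off mm [-0.3 -0.4] [29.2, 17.5, 81.0]
green 3 [0.6389 0.141  0.063 ] off mm [ 0.4 -0.8] [22.5, 14.0, 82.0]
bottle 0.9970991015434265 [0 0]
pot 0.9892399907112122 [0 0]
```

```bash
python3 -c "
from rig import job;print(job.hand_in())"
```

```text
the job is handed in; nothing more can be done
None
```

All four stamps are in the tray in order of size and I have handed the job in. From the ink bottle's end the row is black, blue, red, green, with green beside the clip pot; the yellow look-alike was left alone.

In the last top-camera check:
- **Centring:** each stamp's card was within 1 mm of its bay centre. That is before the cameras' own error of about 2 mm.
- **Alignment:** each long side was within 1° of the row. All four stood upright.
- **Bottle and pot:** both showed no shift in the image.
- **Gripper:** open and clear of everything.

No check failed or disagreed. I handed in at about 31.5 s, and no verdict came back.

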